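# Unnest the steel cups, sort them onto the vacuum rack and pump it down

### The job

The steel sample cups came back from the washer jammed inside one another. Pull them apart and stand every cup upright in the rack tray of its own size (large, medium, small; the trays differ in width to suit), then, once all are in, work the rack's hand pump at least four full strokes, each one right down to the stop and all the way back up, so the rack holds them. Leave the bottle, tape roll and timer beside the work where they are.

Things in the scene. Friction and masses are not known exactly. Their poses are not given: they have to be found in the camera images.
- cup_large_1_mid (a point): centre (half-way up) of large cup 1: round straight open steel cup, 66 mm outside, 50 mm tall, wall 4 mm, floor 4 mm, 400 g, z up its axis. Cups 1 start in one upright nest; None if absent. Two sprung leaves in its mouth drag on the cup nested in it (2 N): draw that straight up; this one's weight keeps it down.
- cup_medium_1_mid (a point): centre (half-way up) of medium cup 1: round straight open steel cup, 56 mm outside, 86 mm tall, wall 4 mm, floor 4 mm, 300 g, z up its axis. Cups 1 start in one upright nest; None if absent. In the large cup: 1 mm play, top 40 mm stand out. Two sprung leaves in its mouth drag on the cup nested in it (2 N): draw that straight up; this one's weight keeps it down.
- cup_small_1_mid (a point): centre (half-way up) of small cup 1: round straight open steel cup, 46 mm outside, 122 mm tall, wall 4 mm, heavy foot, 220 g, z up its axis. Cups 1 start in one upright nest; None if absent. In the medium cup: 1 mm play, top 40 mm stand out; if that is absent, it stands loose in the large cup. 
- cup_large_2_mid (a point): centre (half-way up) of large cup 2: round straight open steel cup, 66 mm outside, 50 mm tall, wall 4 mm, floor 4 mm, 400 g, z up its axis. Cups 2 start in one upright nest; None if absent. Two sprung leaves in its mouth drag on the cup nested in it (2 N): draw that straight up; this one's weight keeps it down.
- cup_medium_2_mid (a point): centre (half-way up) of medium cup 2: round straight open steel cup, 56 mm outside, 86 mm tall, wall 4 mm, floor 4 mm, 300 g, z up its axis. Cups 2 start in one upright nest; None if absent. In the large cup: 1 mm play, top 40 mm stand out. Two sprung leaves in its mouth drag on the cup nested in it (2 N): draw that straight up; this one's weight keeps it down.
- cup_small_2_mid (a point): centre (half-way up) of small cup 2: round straight open steel cup, 46 mm outside, 122 mm tall, wall 4 mm, heavy foot, 220 g, z up its axis. Cups 2 start in one upright nest; None if absent. In the medium cup: 1 mm play, top 40 mm stand out; if that is absent, it stands loose in the large cup. 
- tray_large_floor (a point): centre of the inner floor of the tray for large cups: open aluminium tray fixed on the rack, inside 74 mm wide (y), 180 mm long (x, away from the robot), walls 12 mm above the floor, floor 10 mm above the worktop. Holds two large cups one behind the other (round pads 52 mm either side of the centre). Trays lie side by side, 90 mm apart, in varying order.
- tray_medium_floor (a point): centre of the inner floor of the tray for medium cups: open aluminium tray fixed on the rack, inside 64 mm wide (y), 180 mm long (x, away from the robot), walls 12 mm above the floor, floor 10 mm above the worktop. Holds two medium cups one behind the other (round pads 52 mm either side of the centre). Trays lie side by side, 90 mm apart, in varying order.
- tray_small_floor (a point): centre of the inner floor of the tray for small cups: open aluminium tray fixed on the rack, inside 54 mm wide (y), 180 mm long (x, away from the robot), walls 12 mm above the floor, floor 10 mm above the worktop. Holds two small cups one behind the other (round pads 52 mm either side of the centre). Trays lie side by side, 90 mm apart, in varying order.
- pump_lever (a joint): the sprung lever of the rack's hand pump, rad: 0 at rest (up), 0.66 fully down on its stop; its spring brings it back up by itself. Pressed down at the grip it takes about 5 N at the start and 10 N at the bottom.
- lever_grip (a point): centre of the black round cross grip (22 mm thick, 64 mm long, along the trays' y) on the pump lever; free from above. Pivot 135 mm from it, away from the robot. At rest the lever rises 0.33 rad towards the grip, fully down it slopes 0.33 rad below level: the grip goes 87 mm nearly straight down, to 47 mm above the worktop.
- spare_bottle: white plastic bottle, 48 mm across, 112 mm tall, standing; origin at its foot; bystander
- tape_roll: roll of tape, 68 mm across, 19 mm high, lying flat; origin at its underside; bystander
- lab_timer: small white timer with three buttons, 58x66x20 mm, lying flat; origin at its underside; bystander
Things that resemble listed ones, but are neither listed nor needed, are in the scene too. What is shaped like the part that bears cup_small_2_mid but yellow is not meant. Leave any orange look-alike of the part that bears cup_medium_2_mid alone.

How it is judged:
By the outcome, as a careful person would: the job done as asked, in the order asked, and still so for the second after the job is handed in, with the robot touching nothing.
Of cup_large_1, cup_medium_1, cup_small_1, cup_large_2, cup_medium_2, cup_small_2 only 4 to 6 are there at a start; the rules pass over those that are not, and their reading is None.
At some moment in a run one of cup_large_1, cup_large_2 may be knocked a few centimetres aside while the robot is not near it.
It also fails if it takes over 210 s, if anything falls off the work surface, if the arm or the gripper's body presses on something with over 40 N, if the wrist force passes 120 N, or if a joint passes its speed limit or range.

### The arm

A 6-joint arm with a two-finger parallel gripper is mounted at the origin on a cart in front of the work surface, level with it; the furniture and walls round the work are solid. World frame = base frame: x ahead of the robot, y to its left, z up, the work surface at z = 0. Lengths are in m, angles in rad, forces in N, time in s.
With the tool pointing down it reaches from about 0.325 to 0.75 m from the base axis. Payload 7.6 kg.
Tool frame: the origin (TCP) lies on the centre line of the jaws, within the pads' length; the fingertips stand 19 mm ahead of it and the grasp point (between the pads) is the TCP; x points along the fingers, y is the direction in which the jaws open and shut, and the axes are right-handed (so a half turn about x gives the same grasp; the last joint's range is limited). The gripper opens to 85 mm and grips with 20 to 120 N. Pads are 22 mm wide; open, the fingers measure 114 mm over their backs; the gripper's body (76 mm by 85 mm) begins 54 mm behind the grasp point. The pads swing forward as they close: fully open they stand 13 mm farther back than shut.
Start: joints at [-1.21, 0.052, 1.401, -0, 1.689, -0.07], TCP at [0.219, -0.477, 0.25] pointing down, gripper open.
Joint ranges: [-2.9, 2.9], [-0.91, 2.17], [0.12, 2.37], [-1.06, 4.2], [0.26, 2.73], [-2.93, 2.93]. Speed limits (rad/s): [2.57, 2.57, 3.01, 3.14, 3.14, 3.14].

### API

Orientations are given as a unit quaternion [x, y, z, w].
In Python, from plant import r, status, vision, job gives the robot as it stands. Calls block until the motion is done:
- r.goto(position, orientation): joint-space move of the TCP to a pose.
- r.servo_line(position, velocity=0.15, rot=None): straight line of the TCP; rot=None keeps the orientation; velocity is the mean speed in m/s.
- r.set_joints(angles): joint-space move.
- r.set_gripper(opening): opening from 0.0 (shut) to 1.0 (fully open); the grip force is fixed at half the most; returns when the fingers have stopped.
- r.pause(seconds).
- r.solve_ik(position, orientation): joint angles nearest the present ones, or None.
- status.get_state(): the state.
- vision.grab_frame(name): name is "scene" or "top" or "wrist"; returns the picture (384x512x3 uint8, blue, green, red); there is no depth.
- vision.camera_info(name): a dict with "fx", "fy", "cx", "cy" (pixels), "cam_to_world" (4x4, takes a point from camera to world coordinates); the wrist camera has in their place "tool_from_camera" (4x4, takes a point from camera to tool coordinates, whose origin is the TCP and whose axes are the tool frame's). Camera axes: x right, y down, z forward; pixel columns grow to the right and rows downward; lengths in m; the calibration is good to about 2 mm. A picture is of the moment at which its call begins: read the wrist's pose just before it. camera_info takes no time and is no camera call.
A pose or a line that the arm cannot do raises r.IKError and nothing moves.
- job.sign_off(): hands the job in, once; it reports no verdict.
Trained networks look in the newest picture that a camera, given by its name, has taken for a name from the list of things; names that differ only in an ending like _2 or _b are one class to them, and where a whole thing is asked for, a point or a joint stands for the part that bears it (a point fixed in the world has none). Each returns a list of dicts, best first, with "p" (0 to 1); they miss things now and then, are a little off and sometimes report something else, mostly with a low value. They report only what shows in the picture. A call takes as long as a camera call. They do not tell look-alikes from the thing itself.
- vision.spot_in(camera, query): "extent" ([left, top, right, bottom] in pixels, round what is visible of it).
- vision.masks_of(camera, query): "region" (384x512 bool, what is visible of it) and "extent" ([left, top, right, bottom] in pixels, round what is visible of it).
- vision.pinpoint(camera, query): "pixel" ([column, row] in pixels: a listed point, or the origin of a listed thing).
The state is a dict: "t": time; "q": joint angles; "qd": joint speeds; "joint_torque": joint torques, N m; "ee_pos": TCP position; "orientation": TCP orientation; "contact_force": force on the tool from outside, world axes, zero at the start; "moment": the same for the moment, N m; "gripper_width": opening from 0.0 (shut) to 1.0 (fully open).
Only numpy, scipy, OpenCV 4.12 (cv2) and the standard library are available. Lean on these libraries where they do the work, as an engineer would, in place of code of your own. Each camera call takes 0.05 s, during which the arm holds its last target.

## Working session

There is one attempt and no reset: what is moved stays moved. The work goes in short steps, each a Python script; the robot and the scene stay as the last script left them, time stands still between calls to the robot, and variables do not carry over. Pictures are saved under pics/ and viewed, and the job is handed in when it is done.

```bash
ls; mkdir -p pics; python3 - <<'E'
from plant import r,status,vision,job
import cv2,numpy as np
for c in ["scene","top"]:
    f=vision.grab_frame(c); cv2.imwrite(f"pics/{c}0.png",f)
    i=vision.camera_info(c); print(c,{k:(np.round(v,3).tolist() if k=='cam_to_world' else v) for k,v in i.items()})
print(vision.camera_info("wrist"))
print(status.get_state())
E
```

```text
pics
scene {'fx': 388.46876599476604, 'fy': 388.46876599476604, 'cx': 250.04098464821257, 'cy': 190.3876285815656, 'cam_to_world': [[-0.903, -0.347, 0.252, 0.234], [-0.429, 0.725, -0.539, 0.419], [0.004, -0.595, -0.803, 1.074], [0.0, 0.0, 0.0, 1.0]]}
top {'fx': 380.0957200576112, 'fy': 380.0957200576112, 'cx': 250.60493356316522, 'cy': 194.68890440771202, 'cam_to_world': [[0.023, -0.996, 0.089, 0.382], [-1.0, -0.024, -0.01, -0.225], [0.012, -0.088, -0.996, 1.54], [0.0, 0.0, 0.0, 1.0]]}
{'fx': 296.7378682864606, 'fy': 296.7378682864606, 'cx': 258.40714845306326, 'cy': 184.38190119629743, 'tool_from_camera': array([[-9.47724948e-05, -2.83025729e-01,  9.59112312e-01,
        -1.23055790e-01],
       [ 9.99999977e-01, -2.13698264e-04,  3.57522108e-05,
        -5.15800779e-04],
       [ 1.94841841e-04,  9.59112293e-01,  2.83025743e-01,
        -7.07112157e-02],
       [ 0.00000000e+00,  0.00000000e+00,  0.00000000e+00,
         1.00000000e+00]])}
{'t': 0.1, 'q': array([-1.21030795e+00,  5.27814263e-02,  1.40161714e+00,  1.52696982e-05,
        1.68857594e+00, -7.03036830e-02]), 'qd': array([-0.00111983, -0.00175038, -0.00392959, -0.0015794 ,  0.0011093 ,
       -0.00040172]), 'joint_torque': array([ 5.99431860e-04, -3.82580280e+01, -3.60986316e+01, -7.11998950e-05,
        4.75227236e-03, -1.99769545e-05]), 'ee_pos': array([ 0.21917535, -0.47680442,  0.24955567]), 'orientation': array([-0.6907012 , -0.15161777,  0.69083187, -0.15064937]), 'contact_force': array([-0.91247553, -0.37481225, -0.30216093]), 'moment': array([-0.01972351, -0.00077884,  0.0120541 ]), 'gripper_width': 1.0000531225113727}
```

View pics/scene0.png

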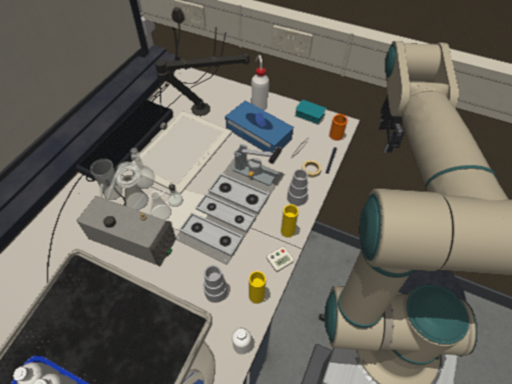

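View pics/top0.png

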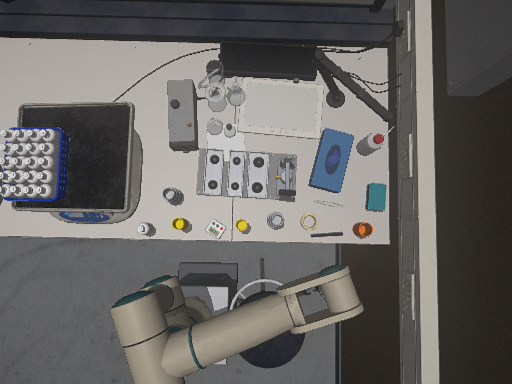

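The scene shows one nest at about (213,283) and another at (299,187). Yellow look-alikes are at (257,288) and (289,221), and an orange one at (338,127). The trays are around (225,215), with the lever at about (262,157). I'll zoom in and run the networks.

```bash
cat > h.py <<'E'
from plant import r,status,vision,job
import cv2,numpy as np
def proj(c,P):
    i=vision.camera_info(c);T=np.linalg.inv(i['cam_to_world']);p=T[:3,:3]@np.array(P)+T[:3,3]
    return np.array([i['fx']*p[0]/p[2]+i['cx'],i['fy']*p[1]/p[2]+i['cy']])
def ray(c,px,z,T=None):
    i=vision.camera_info(c);T=i['cam_to_world'] if T is None else T
    d=T[:3,:3]@np.array([(px[0]-i['cx'])/i['fx'],(px[1]-i['cy'])/i['fy'],1.]);o=T[:3,3]
    return o+d*(z-o[2])/d[2]
E
python3 - <<'E'
from h import *
f=vision.grab_frame("scene"); a=cv2.resize(f[130:310,160:350],None,fx=4,fy=3.3*1,interpolation=cv2.INTER_CUBIC);a=cv2.resize(f[140:310,170:350],None,fx=3.5,fy=3.5,interpolation=cv2.INTER_CUBIC);cv2.imwrite("pics/s1.png",a)
g=vision.grab_frame("top"); a=cv2.resize(g[130:250,120:330],None,fx=3.8,fy=3.8,interpolation=cv2.INTER_CUBIC);cv2.imwrite("pics/t1.png",a)
for c in ["top","scene"]:
  for q,z in [("cup_large_1_mid",.025),("cup_medium_1_mid",.047),("cup_small_1_mid",.069),("tray_large_floor",.01),("tray_medium_floor",.01),("tray_small_floor",.01),("lever_grip",.134),("spare_bottle",0),("tape_roll",0),("lab_timer",0)]:
    print(c,q,[(round(d['p'],2),np.round(d['pixel']).tolist(),ray(c,d['pixel'],z).round(3)[:2].tolist()) for d in vision.pinpoint(c,q)][:5])
E
```

```text
top cup_large_1_mid [(0.5, [171.0, 197.0], [0.499, 0.076])]
top cup_medium_1_mid [(0.56, [174.0, 195.0], [0.506, 0.063]), (0.16, [235.0, 170.0], [0.609, -0.175])]
top cup_small_1_mid [(0.5, [169.0, 192.0], [0.515, 0.077])]
top tray_large_floor [(0.83, [261.0, 174.0], [0.602, -0.28]), (0.74, [312.0, 219.0], [0.425, -0.491])]
top tray_medium_floor [(0.67, [216.0, 173.0], [0.603, -0.096])]
top tray_small_floor [(0.6, [237.0, 172.0], [0.611, -0.183]), (0.56, [149.0, 225.0], [0.385, 0.163])]
top lever_grip [(0.55, [291.0, 191.0], [0.525, -0.388])]
top spare_bottle [(0.5, [151.0, 226.0], [0.384, 0.156])]
top tape_roll [(0.46, [310.0, 222.0], [0.415, -0.485])]
top lab_timer [(0.77, [214.0, 233.0], [0.361, -0.095])]
scene cup_large_1_mid [(0.45, [216.0, 286.0], [0.507, 0.062])]
scene cup_medium_1_mid [(0.44, [215.0, 285.0], [0.502, 0.069]), (0.29, [295.0, 184.0], [0.433, -0.357])]
scene cup_small_1_mid [(0.62, [216.0, 282.0], [0.499, 0.066]), (0.35, [296.0, 187.0], [0.423, -0.333])]
scene tray_large_floor [(0.9, [239.0, 189.0], [0.603, -0.283])]
scene tray_medium_floor [(0.69, [210.0, 234.0], [0.609, -0.087])]
scene tray_small_floor [(0.71, [224.0, 213.0], [0.604, -0.176])]
scene lever_grip [(0.76, [277.0, 155.0], [0.512, -0.379])]
scene spare_bottle [(0.91, [243.0, 345.0], [0.369, 0.169]), (0.44, [298.0, 193.0], [0.418, -0.365])]
scene tape_roll [(0.63, [310.0, 168.0], [0.419, -0.488])]
scene lab_timer [(0.85, [281.0, 258.0], [0.376, -0.109]), (0.62, [297.0, 191.0], [0.424, -0.368])]
```

View pics/s1.png

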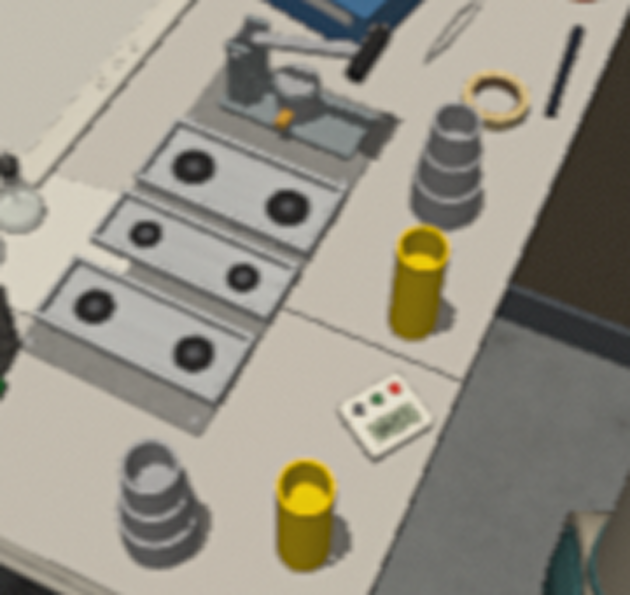

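View pics/t1.png

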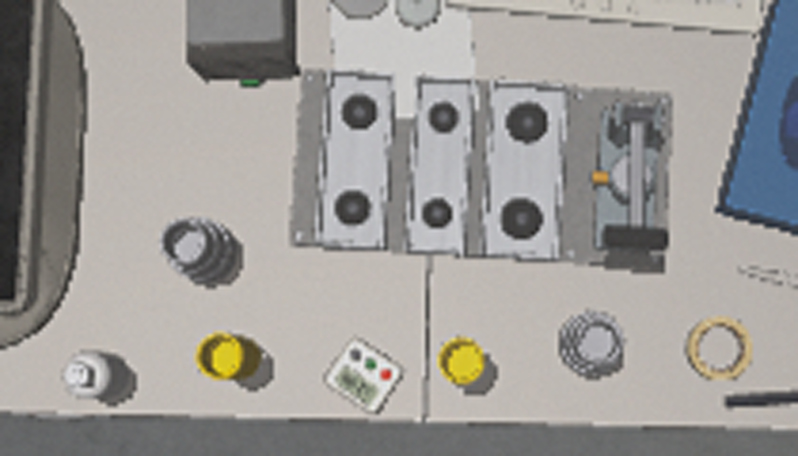

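Both nests hold all three cups. From the top view, the trays run from left to right as medium, small, large. Next I'll measure the pads precisely and check the reach for each yaw.

```bash
cat >> h.py <<'E'
from scipy.spatial.transform import Rotation as Ro
def quat(a):
    c,s=np.cos(a),np.sin(a)
    return Ro.from_matrix(np.array([[0,c,s],[0,s,-c],[-1,0,0]])).as_quat()
def wristT():
    s=status.get_state();T=np.eye(4);T[:3,:3]=Ro.from_quat(s['orientation']).as_matrix();T[:3,3]=s['ee_pos']
    return T@vision.camera_info("wrist")['tool_from_camera']
E
python3 - <<'E'
from h import *
for c in ["top","scene"]:
    f=vision.grab_frame(c); g=cv2.cvtColor(f,cv2.COLOR_BGR2GRAY)
    big=cv2.resize(g,None,fx=4,fy=4,interpolation=cv2.INTER_CUBIC)
    for nm,y in [("M",-.09),("S",-.18),("L",-.281)]:
        for dx in (-.052,.052):
            p=proj(c,[.605+dx,y,.01]); R=9 if c=="top" else 12
            x0,y0=(np.round(p).astype(int)-R)
            w=big[y0*4:(y0+2*R)*4,x0*4:(x0+2*R)*4]
            n,l,st,ce=cv2.connectedComponentsWithStats((w<95).astype(np.uint8))
            k=min(range(1,n),key=lambda k:np.hypot(*(ce[k]-4*R))-0.02*st[k,4])
            px=(ce[k]+.5)/4-.5+[x0,y0]
            print(c,nm,px.round(1),st[k,4]/16,ray(c,px,.011).round(4)[:2])
for P in [[.6,-.28,.25],[.66,-.28,.05],[.55,-.28,.05],[.66,-.09,.11],[.505,.07,.3],[.42,-.36,.3],[.505,.07,.05],[.42,-.36,.05],[.5,-.39,.15]]:
    for a in (-np.pi/2,0,np.pi/2,np.pi):
        q=r.solve_ik(P,quat(a)); print(P,round(a,2),None if q is None else np.round(q,2))
E
```

```text
top M [212.4 184.3] 57.375 [ 0.556  -0.0847]
top M [214.2 159.1] 56.1875 [ 0.6592 -0.0889]
top S [234.6 185.8] 39.375 [ 0.5522 -0.1748]
top S [236.2 160.5] 38.4375 [ 0.6555 -0.1786]
top L [256.8 187.2] 82.25 [ 0.5484 -0.2646]
top L [258.3 161.8] 80.0625 [ 0.6524 -0.2686]
scene M [224.9 240.6] 87.375 [ 0.5549 -0.0853]
scene M [196.6 227.2] 80.625 [ 0.6587 -0.0896]
scene S [238.9 218.9] 53.375 [ 0.551  -0.1756]
scene S [211.2 206.4] 49.6875 [ 0.6552 -0.1796]
scene L [251.8 198.9] 93.75 [ 0.5473 -0.265 ]
scene L [224.9 187.3] 86.4375 [ 0.6512 -0.2694]
[0.6, -0.28, 0.25] -1.57 [-0.49  0.45  0.93 -0.    1.76  1.08]
[0.6, -0.28, 0.25] 0 [-0.49  0.45  0.93 -0.    1.76 -0.49]
[0.6, -0.28, 0.25] 1.57 [-0.49  0.45  0.93 -0.    1.76 -2.06]
[0.6, -0.28, 0.25] 3.14 [-0.49  0.45  0.93 -0.    1.76  2.65]
[0.66, -0.28, 0.05] -1.57 [-0.45  0.73  0.95 -0.    1.46  1.12]
[0.66, -0.28, 0.05] 0 [-0.45  0.73  0.95 -0.    1.46 -0.45]
[0.66, -0.28, 0.05] 1.57 [-0.45  0.73  0.95 -0.    1.46 -2.02]
[0.66, -0.28, 0.05] 3.14 [-0.45  0.73  0.95 -0.    1.46  2.69]
[0.55, -0.28, 0.05] -1.57 [-0.53  0.46  1.34 -0. 
[... 889 characters left out ...]
, 0.05] -1.57 [ 0.07  0.18  1.68 -0.    1.28  1.64]
[0.505, 0.07, 0.05] 0 [ 0.07  0.18  1.68 -0.    1.28  0.07]
[0.505, 0.07, 0.05] 1.57 [ 0.07  0.18  1.68 -0.    1.28 -1.51]
[0.505, 0.07, 0.05] 3.14 None
[0.42, -0.36, 0.05] -1.57 [-0.78  0.29  1.55 -0.    1.3   0.8 ]
[0.42, -0.36, 0.05] 0 [-0.78  0.29  1.55 -0.    1.3  -0.78]
[0.42, -0.36, 0.05] 1.57 [-0.78  0.29  1.55 -0.    1.3  -2.35]
[0.42, -0.36, 0.05] 3.14 [-0.78  0.29  1.55 -0.    1.3   2.37]
[0.5, -0.39, 0.15] -1.57 [-0.72  0.41  1.19 -0.    1.54  0.85]
[0.5, -0.39, 0.15] 0 [-0.72  0.41  1.19 -0.    1.54 -0.72]
[0.5, -0.39, 0.15] 1.57 [-0.72  0.41  1.19 -0.    1.54 -2.29]
[0.5, -0.39, 0.15] 3.14 [-0.72  0.41  1.19 -0.    1.54  2.42]
```

```bash
python3 - <<'E'
from h import *
Q=quat(-.04)
for k,(x,y) in enumerate([(.42,-.36),(.505,.068)]):
    r.goto([x,y,.30],Q)
    T=wristT(); f=vision.grab_frame("wrist"); np.savez(f"w{k}.npz",T=T,f=f); cv2.imwrite(f"pics/w{k}.png",f)
    for q,z in [("cup_large_1_mid",.025),("cup_medium_1_mid",.047),("cup_small_1_mid",.069)]:
        print(q,[(round(d['p'],2),np.round(d['pixel']).tolist(),ray("wrist",d['pixel'],z,T).round(3)[:2].tolist()) for d in vision.pinpoint("wrist",q)][:3])
print(status.get_state()['t'])
E
```

```text
cup_large_1_mid []
cup_medium_1_mid []
cup_small_1_mid []
cup_large_1_mid []
cup_medium_1_mid [(0.96, [263.0, 154.0], [0.51, 0.068])]
cup_small_1_mid [(0.38, [187.0, 258.0], [0.403, -0.065])]
4.25
```

View pics/w0.png

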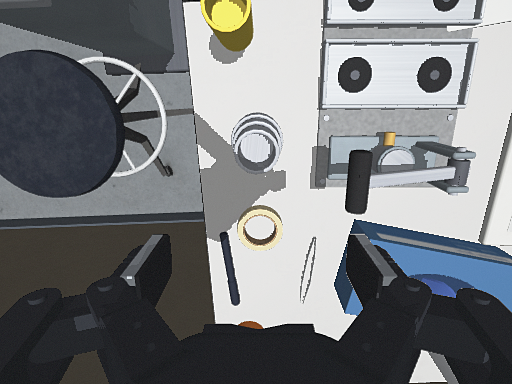

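View pics/w1.png

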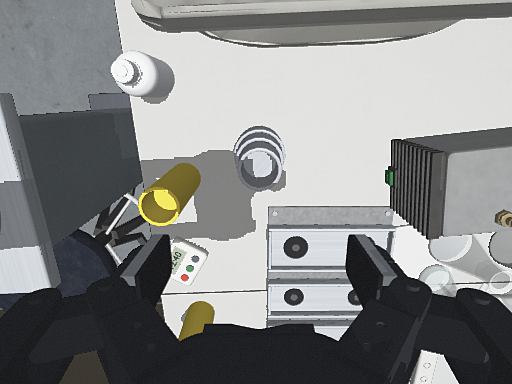

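```bash
cat >> h.py <<'E'
DIM={'S':(.023,.122),'M':(.028,.086),'L':(.033,.050)}
CIRC={'SML':[(.023,.13),(.019,.13),(.028,.09),(.033,.05)],'ML':[(.028,.09),(.024,.09),(.033,.05)],'L':[(.033,.05),(.029,.05)],'SL':[(.023,.126),(.019,.126)]}
def projT(P,T):
    i=vision.camera_info("wrist");M=np.linalg.inv(T);p=np.asarray(P)@M[:3,:3].T+M[:3,3]
    return np.stack([i['fx']*p[:,0]/p[:,2]+i['cx'],i['fy']*p[:,1]/p[:,2]+i['cy']],1)
def fit(f,T,xy,kind,span=.03,dz=0,png=None):
    g=cv2.GaussianBlur(cv2.cvtColor(f,cv2.COLOR_BGR2GRAY).astype(np.float32),(0,0),.8)
    gx=cv2.Sobel(g,cv2.CV_32F,1,0);gy=cv2.Sobel(g,cv2.CV_32F,0,1)
    th=np.linspace(0,2*np.pi,120,endpoint=False);cs=np.stack([np.cos(th),np.sin(th)],1)
    def score(x,y):
        s=0
        for rr,z in CIRC[kind]:
            P=np.c_[np.array([x,y])+rr*cs,np.full(len(th),z+dz)]
            u=projT(P,T).astype(np.float32)
            t=np.roll(u,-1,0)-np.roll(u,1,0);n=np.stack([t[:,1],-t[:,0]],1);n/=np.linalg.norm(n,axis=1,keepdims=True)
            a=cv2.remap(gx,u[:,0],u[:,1],cv2.INTER_LINEAR).ravel();b=cv2.remap(gy,u[:,0],u[:,1],cv2.INTER_LINEAR).ravel()
            s+=np.minimum(abs(a*n[:,0]+b*n[:,1]),120).mean()
        return s
    c=np.array(xy,float)
    for sp,st in ((span,.003),(.004,.001),(.001,.00025)):
        G=[(score(c[0]+i,c[1]+j),c[0]+i,c[1]+j) for i in np.arange(-sp,sp+1e-9,st) for j in np.arange(-sp,sp+1e-9,st)]
        b=max(G);c=np.array(b[1:])
    if png:
        o=cv2.resize(f,None,fx=3,fy=3,interpolation=cv2.INTER_CUBIC)
        for rr,z in CIRC[kind]:
            u=projT(np.c_[c+rr*cs,np.full(len(th),z+dz)],T)
            cv2.polylines(o,[((u+.5)*3-.5).round().astype(np.int32)],True,(0,0,255),1)
        m=((projT([[*c,.05]],T)[0]+.5)*3).astype(int)
        cv2.imwrite(png,o[max(0,m[1]-200):m[1]+200,max(0,m[0]-250):m[0]+250])
    return c,b[0]
E
python3 - <<'E'
from h import *
for k,xy in enumerate([(.42,-.36),(.505,.068)]):
    d=np.load(f"w{k}.npz"); print(fit(d['f'],d['T'],xy,'SML',.03,0,f"pics/fit{k}.png"))
a=np.vstack([cv2.resize(cv2.imread(f"pics/fit{k}.png"),(500,300)) for k in (0,1)]);cv2.imwrite("pics/fit01.png",a)
E
```

```text
(array([ 0.41725, -0.3415 ]), np.float32(337.51843))Traceback (most recent call last):
  File "<stdin>", line 3, in <module>
  File "h.py", line 37, in fit
    G=[(score(c[0]+i,c[1]+j),c[0]+i,c[1]+j) for i in np.arange(-sp,sp+1e-9,st) for j in np.arange(-sp,sp+1e-9,st)]
        ~~~~~^^^^^^^^^^^^^^^
  File "h.py", line 30, in score
    u=projT(P,T).astype(np.float32)
      ~~~~~^^^^^
  File "h.py", line 20, in projT
    i=vision.camera_info("wrist");M=np.linalg.inv(T);p=np.asarray(P)@M[:3,:3].T+M[:3,3]
ValueError: time passes only in moves, steps and waits
```

```bash
sed -i 's/    i=vision.camera_info("wrist");M=/    i=WI;M=/' h.py; sed -i 's/^DIM=/WI=vision.camera_info("wrist")\nDIM=/' h.py
python3 - <<'E'
from h import *
for k,xy in enumerate([(.42,-.345),(.505,.068)]):
    d=np.load(f"w{k}.npz"); print(fit(d['f'],d['T'],xy,'SML',.03,0,f"pics/fit{k}.png"))
a=np.vstack([cv2.imread(f"pics/fit{k}.png")[:300] for k in (0,1)]);cv2.imwrite("pics/fit01.png",a)
print(status.get_state()['t'])
E
```

```text
(array([ 0.41725, -0.3415 ]), np.float32(337.51843))
(array([0.50525, 0.06875]), np.float32(320.25208))
4.25
```

View pics/fit01.png

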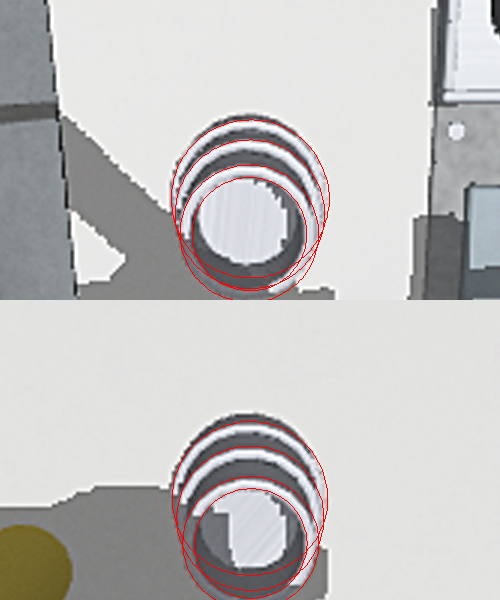

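The outlines match the rims at (0.417,-0.342) and (0.505,0.069). The dark band above each one is the outer wall seen from the camera side. I'll start with the small cup of the left nest.

```bash
cat >> h.py <<'E'
YAW=-.04;Q=quat(YAW)
PAD={'S':[(.6553,-.1791),(.5516,-.1752)],'M':[(.659,-.0892),(.5555,-.085)],'L':[(.6518,-.269),(.5478,-.2648)]}
def st(m):
    s=status.get_state();print(m,'t',round(s['t'],2),'p',s['ee_pos'].round(4),'F',s['contact_force'].round(1),'w',round(s['gripper_width']*85,1))
def pick(xy,z,up,opening=1.0):
    """z TCP at grasp; up = TCP height after straight lift"""
    r.set_gripper(opening)
    r.goto([xy[0],xy[1],z+.07],Q); r.servo_line([xy[0],xy[1],z],.12); st('down')
    r.set_gripper(0.0); st('grip'); r.servo_line([xy[0],xy[1],z+.03],.05); st('lift1')
    r.servo_line([xy[0],xy[1],up],.2); st('up')
def place(xy,z,carry):
    r.goto([xy[0],xy[1],carry],Q)
    r.servo_line([xy[0],xy[1],z+.025],.15); r.servo_line([xy[0],xy[1],z],.04); st('placed')
def release(xy,z,up):
    r.set_gripper(1.0); st('open'); r.servo_line([xy[0],xy[1],up],.25)
def look(fname,kind,xy,span=.03,dz=0,png=None):
    T=wristT();f=vision.grab_frame("wrist");np.savez(fname,T=T,f=f)
    return fit(f,T,xy,kind,span,dz,png)
E
python3 - <<'E'
from h import *
pick((.50525,.06875),.112,.27)
f=vision.grab_frame("wrist");cv2.imwrite("pics/a1.png",f);cv2.imwrite("pics/a1s.png",vision.grab_frame("scene"))
E
```

```text
down t 5.74 p [0.506  0.0688 0.1133] F [0.5 0.4 0.1] w 84.9
grip t 6.21 p [0.5057 0.0688 0.113 ] F [-1.4 -0.3  5.4] w 44.0
lift1 t 6.96 p [0.5056 0.0687 0.1424] F [ 1.  -0.6 -0.7] w 43.9
up t 7.75 p [0.5048 0.0687 0.2683] F [ 0.1  0.1 -2.3] w 43.9
```

View pics/a1.png

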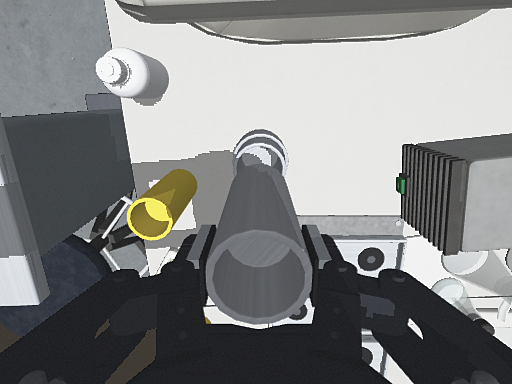

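View pics/a1s.png

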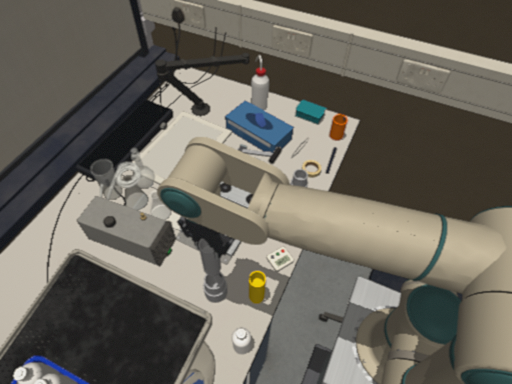

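The left nest's small cup has come free: it hangs straight in the jaws at about (260,240), and the other two are still standing on the table at (260,150). I'll check how far off-centre it sits in the jaws, then place it.

```bash
python3 - <<'E'
from h import *
p=status.get_state()['ee_pos']
c,s=look("held.npz",'SL',p[:2],.01,p[2]+.017-.126,"pics/held.png"); print(c-p[:2],s)
x,y=PAD['S'][0]; z=.112+.0055
place((x,y),z,.27)
release((x,y),z,.27)
r.goto([.505,.069,.30],Q)
print(look("n.npz",'ML',(.505,.069),.03,0,"pics/fitA2.png"))
cv2.imwrite("pics/a2.png",vision.grab_frame("top"))
st('')
E
```

```text
[-0.00125  0.     ] 140.46042
placed t 10.79 p [ 0.6554 -0.1791  0.1177] F [ 0.4 -0.1 -2. ] w 43.7
open t 11.28 p [ 0.6554 -0.1791  0.1177] F [-0.7  0.1 -0.4] w 85.0
(array([0.504  , 0.06875]), np.float32(261.30743))
 t 13.27 p [0.5056 0.0681 0.2994] F [-1.2 -1.1  0.6] w 85.0
```

View pics/fitA2.png

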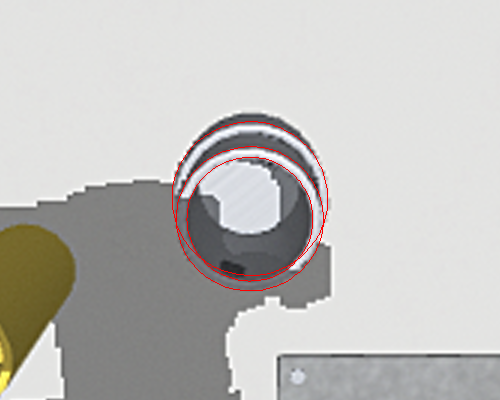

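View pics/held.png

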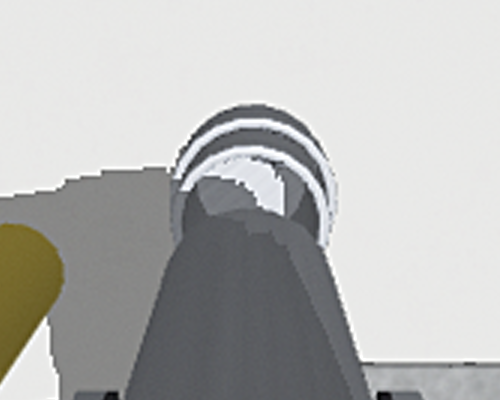

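View pics/a2.png

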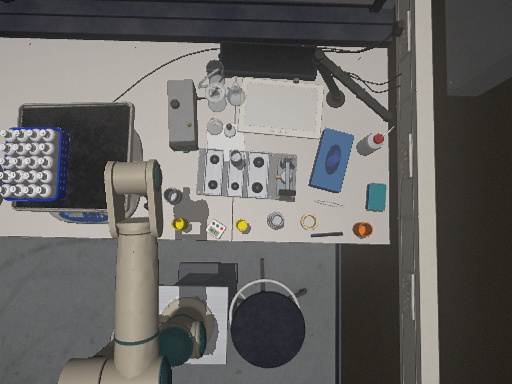

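The small cup stands in its tray at about (237,157) in the top view, and the left nest is still at (0.504,0.069). Next is its medium cup.

```bash
python3 - <<'E'
from h import *
xy=(.5045,.06875)
pick(xy,.072,.25)
x,y=PAD['M'][0]; z=.0795
place((x,y),z,.25); release((x,y),z,.25)
r.goto([.4175,-.3415,.30],Q)
print(look("n.npz",'SML',(.417,-.3415),.03,0,"pics/fitB1.png"))
cv2.imwrite("pics/a3.png",vision.grab_frame("top"));cv2.imwrite("pics/a3s.png",vision.grab_frame("scene"))
st('')
E
```

```text
down t 14.89 p [0.5053 0.0688 0.0732] F [ 0.6  1.3 -0.1] w 84.9
grip t 15.3 p [0.5052 0.0688 0.0732] F [ 0.3 -1.2  6. ] w 52.4
lift1 t 16.05 p [0.5043 0.0688 0.1017] F [ 0.7  0.  -4.2] w 52.7
up t 16.94 p [0.504  0.0687 0.2482] F [-0.9 -0.1 -3.9] w 52.1
placed t 19.72 p [ 0.659  -0.0892  0.0793] F [-0.4  0.8 -2.8] w 52.1
open t 20.15 p [ 0.6592 -0.0892  0.0798] F [-1.2  0.4  0.3] w 85.0
(array([ 0.4165 , -0.34025]), np.float32(318.0548))
 t 22.46 p [ 0.4183 -0.3409  0.2996] F [0.4 0.3 0.3] w 84.9
```

View pics/a3.png

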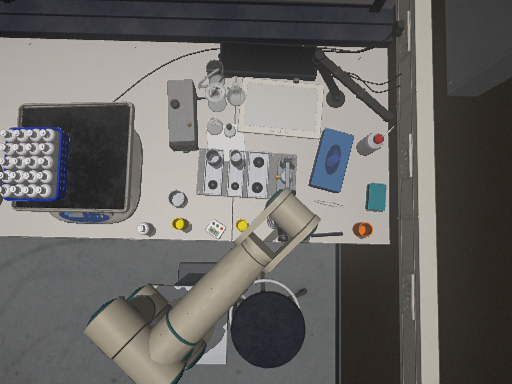

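View pics/fitB1.png

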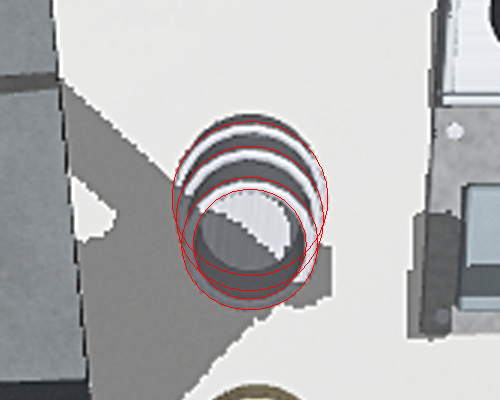

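The first medium cup is in its tray at about (213,157). The empty left large cup now shows at about (178,199), so I'll measure it again before gripping it. The right nest is at (0.4165,-0.3405). Its small and medium cups come next.

```bash
python3 - <<'E'
from h import *
pick((.417,-.3407),.112,.27)
x,y=PAD['S'][1]; z=.1175
place((x,y),z,.27); release((x,y),z,.27)
r.goto([.4175,-.3405,.30],Q)
c,s=look("n.npz",'ML',(.417,-.3405),.03,0,"pics/fitB2.png");print(c,s)
cv2.imwrite("pics/a4.png",vision.grab_frame("wrist"))
st('')
E
```

```text
down t 23.95 p [ 0.4176 -0.3412  0.1134] F [-0.6 -1.  -0.1] w 84.9
grip t 24.42 p [ 0.4174 -0.341   0.113 ] F [-0.5  0.8  5. ] w 43.5
lift1 t 25.17 p [ 0.4173 -0.3409  0.1425] F [-0.2  0.3 -1.1] w 43.8
up t 25.96 p [ 0.4166 -0.3404  0.2682] F [ 0.1  0.1 -3.4] w 43.5
placed t 28.59 p [ 0.5517 -0.1752  0.1177] F [ 0.8  0.  -3.5] w 43.7
open t 29.08 p [ 0.5517 -0.1752  0.1177] F [0.  0.6 0.5] w 85.0
[ 0.41575 -0.341  ] 259.8445
 t 30.81 p [ 0.4184 -0.3394  0.2992] F [-0.1  0.2 -0.8] w 85.2
```

View pics/fitB2.png

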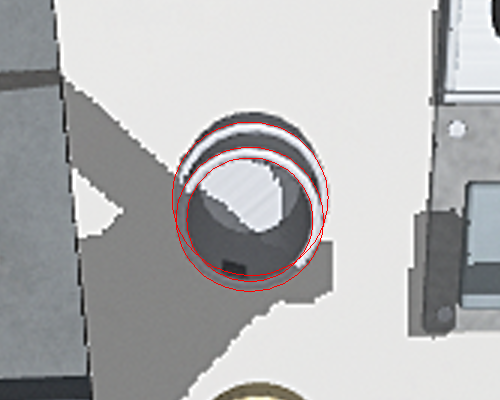

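View pics/a4.png

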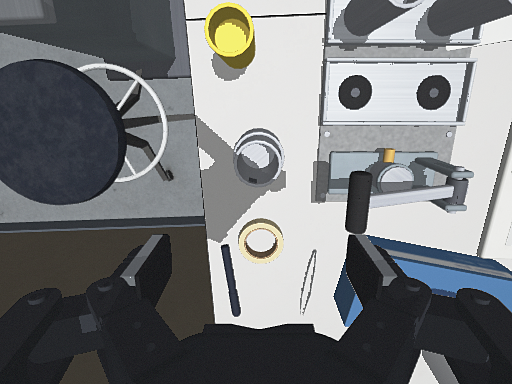

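```bash
python3 - <<'E'
from h import *
pick((.4163,-.341),.072,.25)
x,y=PAD['M'][1]; z=.0795
place((x,y),z,.25); release((x,y),z,.25)
r.goto([.4175,-.3405,.26],Q)
c,s=look("n.npz",'L',(.417,-.3405),.04,0,"pics/fitB3.png");print(c,s)
cv2.imwrite("pics/a5.png",vision.grab_frame("top"))
st('')
E
```

```text
down t 32.43 p [ 0.4169 -0.3415  0.0733] F [-0.6 -0.8  0.9] w 84.7
grip t 32.84 p [ 0.417  -0.3414  0.0733] F [-0.4  0.5  5.7] w 52.6
lift1 t 33.59 p [ 0.4164 -0.3409  0.1021] F [ 1.1  1.6 -2.7] w 52.5
up t 34.48 p [ 0.4159 -0.3407  0.2482] F [ 0.2  0.2 -3. ] w 52.3
placed t 37.5 p [ 0.5555 -0.085   0.0793] F [-1.3 -0.  -1.5] w 52.1
open t 37.93 p [ 0.5557 -0.085   0.0797] F [-0.3  0.  -0.6] w 84.6
[ 0.417 -0.319] 191.10587
 t 39.98 p [ 0.4183 -0.3394  0.2598] F [ 0.1  0.1 -0.7] w 85.0
```

View pics/fitB3.png

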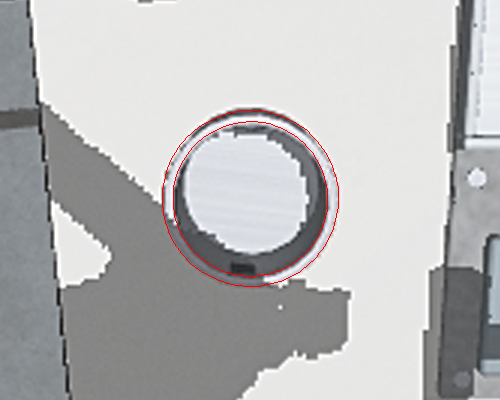

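View pics/a5.png

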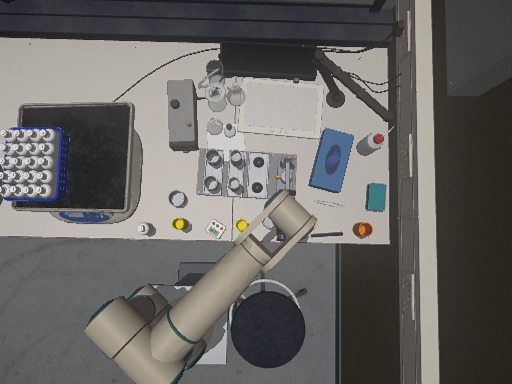

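```bash
python3 - <<'E'
from h import *
d=np.load("n.npz")
for s in [(.417,-.3405),(.417,-.325),(.417,-.318)]:
    print(fit(d['f'],d['T'],s,'L',.006))
c=np.array([.4165,-.3205]);f=d['f'];th=np.linspace(0,2*np.pi,120,endpoint=False);cs=np.stack([np.cos(th),np.sin(th)],1)
o=cv2.resize(f,None,fx=5,fy=5,interpolation=cv2.INTER_CUBIC)
for y,col in [(-.319,(0,0,255)),(-.321,(0,255,0))]:
  for rr,z in CIRC['L']:
    u=projT(np.c_[np.array([.417,y])+rr*cs,np.full(120,z)],d['T']);cv2.polylines(o,[((u+.5)*5-.5).round().astype(np.int32)],True,col,1)
m=(projT([[*c,.05]],d['T'])[0]*5).astype(int);cv2.imwrite("pics/c.png",o[m[1]-220:m[1]+220,m[0]-220:m[0]+220])
E
```

```text
(array([ 0.417 , -0.3295]), np.float32(81.662506))
(array([ 0.417, -0.319]), np.float32(191.10587))
(array([ 0.417, -0.319]), np.float32(191.10587))
```

View pics/c.png

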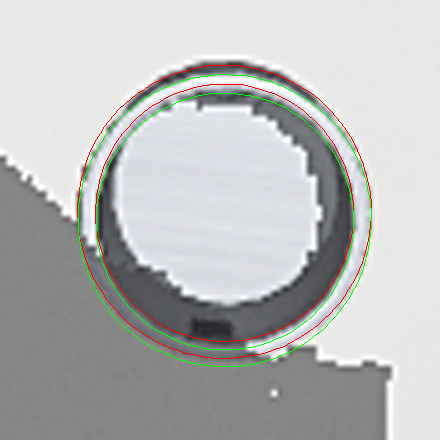

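The right large cup has been knocked about 2 cm to (0.417,-0.320), and the fit confirms it. For the large cups I'll turn the jaws along y. That centres the cup across the tray and swings the camera over free space.

```bash
cat >> h.py <<'E'
Q2=quat(YAW+np.pi/2)
def large(xy,pad):
    global Q
    r.set_gripper(1.0); r.goto([*xy,.12],Q2); r.servo_line([*xy,.038],.12); st('down')
    r.set_gripper(0.0); st('grip'); r.servo_line([*xy,.07],.08); r.servo_line([*xy,.22],.2); st('up')
    x,y=pad; z=.0497
    r.goto([x,y,.22],Q2); r.servo_line([x,y,z+.025],.12); r.servo_line([x,y,z],.04); st('placed')
    r.set_gripper(.9); st('open'); r.servo_line([x,y,.25],.2)
E
python3 - <<'E'
from h import *
large((.417,-.320),PAD['L'][0])
r.goto([.49,.06,.27],Q)
T=wristT();f=vision.grab_frame("wrist");np.savez("n.npz",T=T,f=f);cv2.imwrite("pics/a6.png",f)
print([(d['p'],ray("wrist",d['pixel'],.025,T)) for d in vision.pinpoint("wrist","cup_large_1_mid")])
cv2.imwrite("pics/a6t.png",vision.grab_frame("top"))
E
```

```text
down t 42.41 p [ 0.4174 -0.3204  0.0389] F [-0.3 -1.   0.7] w 85.0
grip t 42.75 p [ 0.4177 -0.3205  0.0396] F [-0.7  0.2  6.4] w 62.2
up t 44.2 p [ 0.4165 -0.3196  0.2181] F [ 0.6 -0.6 -3.6] w 62.2
placed t 47.28 p [ 0.6518 -0.2691  0.0498] F [-2.9 -0.3 -0.4] w 62.4
open t 47.58 p [ 0.6521 -0.2691  0.0501] F [ 0.4 -0.2 -0.5] w 76.8
[(0.79, array([0.49864758, 0.05008084, 0.025     ])), (0.47, array([ 0.55508889, -0.10412604,  0.025     ])), (0.27, array([ 0.55797618, -0.22025275,  0.025     ]))]
```

View pics/a6.png

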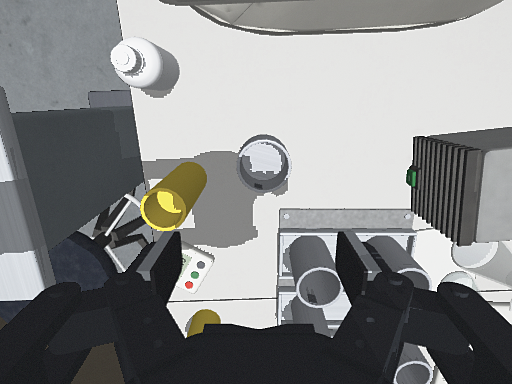

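View pics/a6t.png

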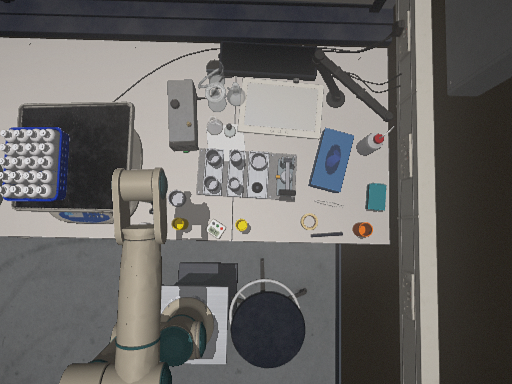

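The remaining large cup is at about (264,163) in the wrist view. Fitting it and moving it over.

```bash
python3 - <<'E'
from h import *
c,s=look("n.npz",'L',(.498,.055),.025,0,"pics/fitA3.png");print(c,s)
if s>150 and abs(c-[.498,.055]).max()<.02:
    large((c[0],c[1]-.001),PAD['L'][1])
    for k in("top","scene"): cv2.imwrite(f"pics/a7{k}.png",vision.grab_frame(k))
E
```

```text
[0.49475 0.0525 ] 177.57454
down t 53.23 p [0.4953 0.0515 0.0388] F [ 0.  -0.5 -0.7] w 84.9
grip t 53.58 p [0.4957 0.0517 0.0397] F [-2.2  0.7  6.6] w 63.3
up t 55.02 p [0.4941 0.0515 0.2181] F [ 0.7  0.1 -4.1] w 63.0
placed t 58.38 p [ 0.5478 -0.2649  0.0498] F [-2.   0.7  0.4] w 62.8
open t 58.67 p [ 0.5481 -0.265   0.0501] F [-0.6 -1.2  0.3] w 76.8
```

View pics/fitA3.png

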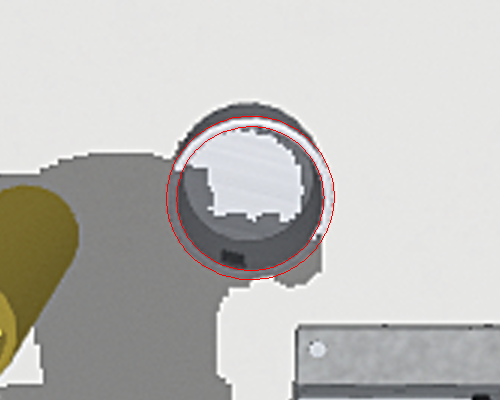

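View pics/a7top.png

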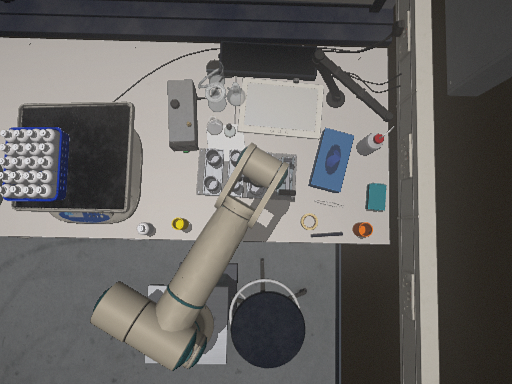

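```bash
python3 - <<'E'
from h import *
r.goto([.58,-.22,.34],Q); st('')
T=wristT();f=vision.grab_frame("wrist");np.savez("tr.npz",T=T,f=f);cv2.imwrite("pics/a8.png",f)
CIRC['l']=[(.033,.060),(.029,.060)];CIRC['m']=[(.028,.096),(.024,.096)];CIRC['s']=[(.023,.132),(.019,.132)]
for k in 'SML':
    for p in PAD[k]:
        c,s=fit(f,T,p,k.lower(),.012); print(k,p,(c-p).round(4),s)
print([(d['p'],ray("wrist",d['pixel'],.134,T).round(4)) for d in vision.pinpoint("wrist","lever_grip")])
f=vision.grab_frame("scene");cv2.imwrite("pics/a8s.png",cv2.resize(f[120:310,170:350],None,fx=3,fy=3,interpolation=cv2.INTER_CUBIC))
E
```

```text
t 61.38 p [ 0.5799 -0.2201  0.3395] F [ 0.3 -0.4  0.4] w 76.5
S (0.6553, -0.1791) [-0.002  0.   ] 188.98854
S (0.5516, -0.1752) [-0.0002  0.0003] 208.20856
M (0.659, -0.0892) [-0.0012 -0.0013] 208.53525
M (0.5555, -0.085) [-0.0005 -0.0008] 210.15118
L (0.6518, -0.269) [-0.0022  0.001 ] 206.38156
L (0.5478, -0.2648) [-0.0008  0.    ] 130.52576
[(0.76, array([ 0.5146, -0.3814,  0.134 ]))]
```

View pics/a8.png

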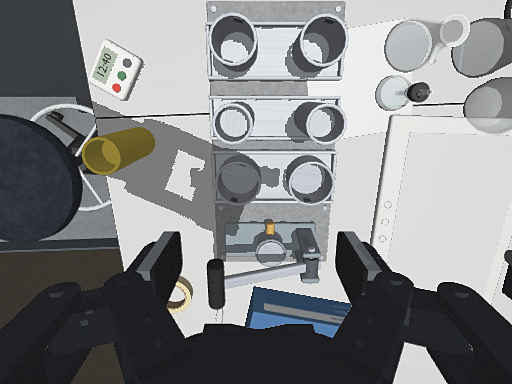

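View pics/a8s.png

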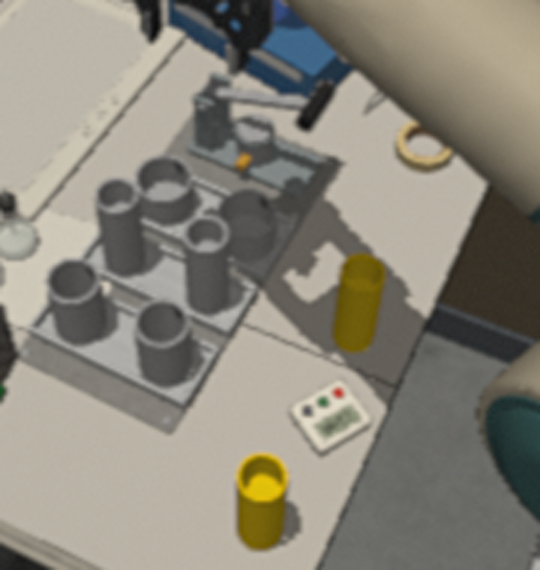

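All six cups stand upright in their own trays, within about 2 mm of the pads. The lever grip is at pixel (216,284), which gives (0.515,-0.381) and agrees with the scene view. Now the first pump stroke, pressed carefully.

```bash
python3 - <<'E'
from h import *
r.set_gripper(0.0)
x,y=.5115,-.3810
r.goto([x,y,.20],Q); st('above')
r.servo_line([x,y,.168],.1); st('near')
for z in (.155,.12,.085,.080):
    r.servo_line([x,y,z],.1); st(z)
z=.080
while z>.066:
    z-=.0015; r.servo_line([x,y,z],.03); s=status.get_state(); F=s['contact_force'][2]; print(round(z,4),s['ee_pos'][2].round(4),round(F,1))
    if F>25: break
cv2.imwrite("pics/p1.png",cv2.resize(vision.grab_frame("scene")[120:250,170:350],None,fx=4,fy=4,interpolation=cv2.INTER_CUBIC))
cv2.imwrite("pics/p1w.png",vision.grab_frame("wrist"))
st('')
E
```

```text
above t 63.14 p [ 0.5125 -0.3805  0.2018] F [-0.3  0.   0.3] w -0.3
near t 63.61 p [ 0.5119 -0.3805  0.1682] F [-1.1  0.3  0.8] w 0.1
0.155 t 63.89 p [ 0.512  -0.3816  0.1567] F [-0.7 -0.8  5.1] w 0.3
0.12 t 64.39 p [ 0.5113 -0.3817  0.1217] F [-5.2 -0.5  7.1] w 0.0
0.085 t 64.89 p [ 0.5131 -0.3815  0.0879] F [-0.3  0.4  8.9] w -0.0
0.08 t 65.14 p [ 0.5138 -0.3815  0.0835] F [ 1.5 -0.2  9.4] w -0.6
0.0785 0.0823 9.6
0.077 0.081 9.2
0.0755 0.0797 9.6
0.074 0.0784 10.6
0.0725 0.0772 10.2
0.071 0.0768 15.8
0.0695 0.0766 22.3
0.068 0.0763 28.1
 t 67.24 p [ 0.5155 -0.3817  0.0763] F [-1.   6.7 28.3] w -0.3
```

View pics/p1.png

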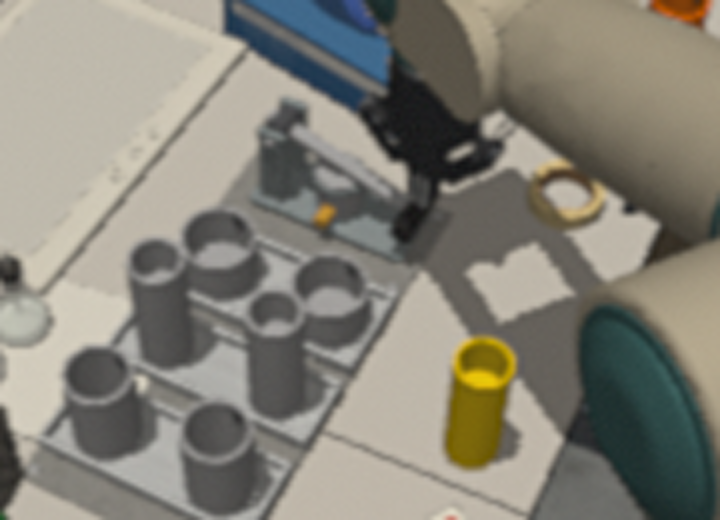

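View pics/p1w.png

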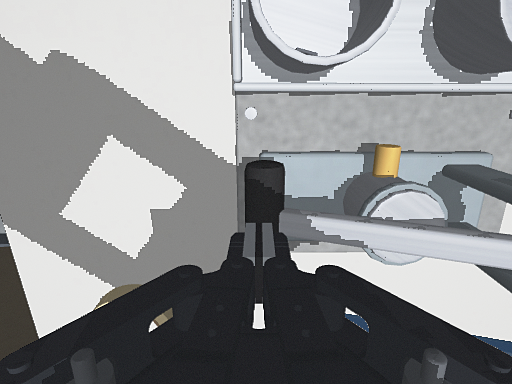

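The stop is firm at TCP z 0.0766, where 0.077 was expected, and the force rises sharply there. Now I'll let it come fully back up, check that, and make five more strokes.

```bash
python3 - <<'E'
from h import *
x,y=.5115,-.3810
r.servo_line([x,y,.20],.2); r.pause(.8)
cv2.imwrite("pics/p2.png",cv2.resize(vision.grab_frame("scene")[120:250,170:350],None,fx=4,fy=4,interpolation=cv2.INTER_CUBIC))
for k in range(5):
    r.servo_line([x,y,.165],.15); r.servo_line([x,y,.085],.12); r.servo_line([x,y,.0685],.05); r.pause(.2); st('down')
    r.servo_line([x,y,.20],.2); r.pause(.8); st('up')
r.servo_line([x,y,.30],.25)
r.goto([.45,-.25,.36],Q)
T=wristT();f=vision.grab_frame("wrist");cv2.imwrite("pics/p3w.png",f)
CIRC['l']=[(.033,.060),(.029,.060)];CIRC['m']=[(.028,.096),(.024,.096)];CIRC['s']=[(.023,.132),(.019,.132)]
for k in 'SML':
    for p in PAD[k]:
        c,s=fit(f,T,p,k.lower(),.012); print(k,p,(c-p).round(4),s)
r.set_joints([-1.21,.052,1.401,0,1.689,-.07])
for k in("scene","top"): cv2.imwrite(f"pics/p3{k}.png",vision.grab_frame(k))
st('end')
E
```

```text
down t 70.78 p [ 0.5149 -0.3826  0.0764] F [-1.5  4.2 26.9] w 0.0
up t 72.39 p [ 0.5115 -0.381   0.2001] F [-0.4  0.5 -0.2] w 0.1
down t 74.28 p [ 0.5149 -0.3825  0.0763] F [-1.1  5.4 26.4] w 0.1
up t 75.88 p [ 0.5115 -0.381   0.2001] F [ 0.7  0.2 -0. ] w 0.1
down t 77.77 p [ 0.515  -0.3826  0.0764] F [-1.4  4.8 26.5] w 0.2
up t 79.38 p [ 0.5115 -0.381   0.2001] F [-0.1 -0.4  0.4] w -0.1
down t 81.26 p [ 0.5149 -0.3825  0.0764] F [-1.4  5.4 26.9] w -0.2
up t 82.87 p [ 0.5115 -0.381   0.2001] F [0.5 0.1 0.8] w 0.4
down t 84.75 p [ 0.5149 -0.3826  0.0764] F [-1.1  5.9 26.3] w 0.2
up t 86.36 p [ 0.5115 -0.381   0.2   ] F [ 0.7 -0.3  0.8] w -0.1
S (0.6553, -0.1791) [-0.0032 -0.0008] 200.2968
S (0.5516, -0.1752) [-0.0028 -0.0008] 186.96875
M (0.659, -0.0892) [-0.0028 -0.0013] 146.80524
M (0.5555, -0.085) [-0.0022 -0.0008] 127.90833
L (0.6518, -0.269) [-0.0028  0.0008] 220.07281
L (0.5478, -0.2648) [-0.0025  0.0012] 211.00043
end t 89.03 p [ 0.2204 -0.4765  0.2508] F [-0.6  0.6 -0.4] w 0.1
```

View pics/p2.png

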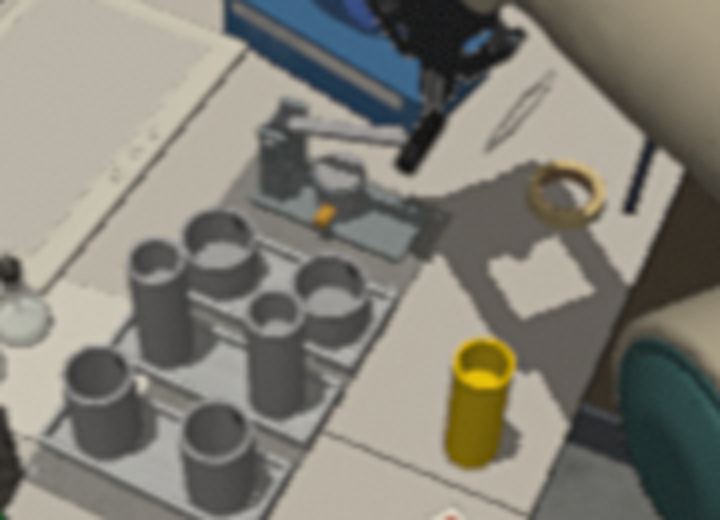

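View pics/p3scene.png

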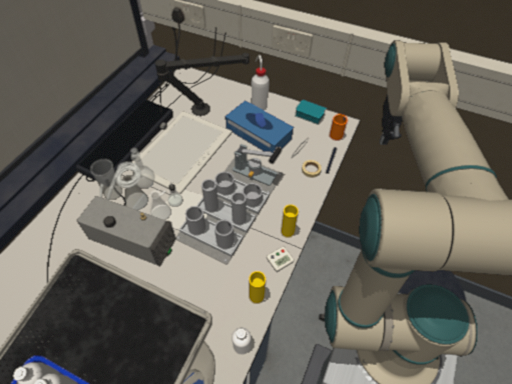

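View pics/p3w.png

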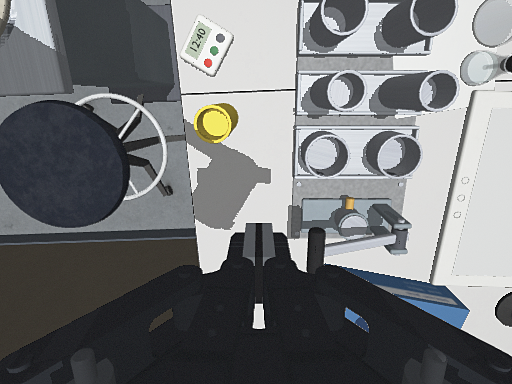

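View pics/p3top.png

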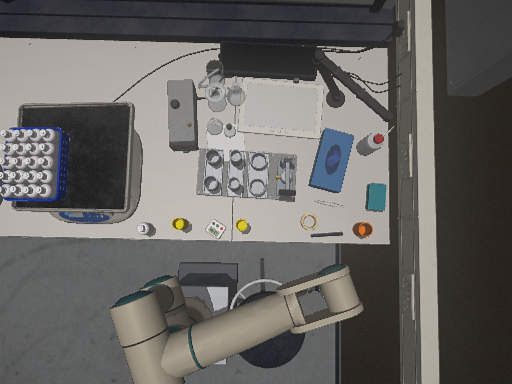

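The scene view shows six cups upright in their trays, from (195,220) to (255,195). The lever is back up at about (262,155), and the bottle, tape and timer are at the same pixels as at the start. Handing in.

```bash
python3 - <<'E'
from h import *
job.sign_off()
E
```

```text
the job is handed in; nothing more can be done
```

I pulled apart both nests and stood all six cups upright in the trays of their own size. I then worked the pump six full strokes and handed the job in at about 89 s.

- **Cups:** the last wrist-camera fit puts every cup within about 3.5 mm of its pad. Nearly all of that is the same small shift along the tray for all six, probably camera calibration.
- **Knocked cup:** the right-hand large cup had moved about 2 cm before I picked it up. The left-hand one had also moved, about 2 cm. I measured both again before gripping them.
- **Pump:** each stroke reached the stop at the expected depth (about 27 N). After each one I lifted the fingers well clear and waited 0.8 s for the lever to come back. I confirmed that it was fully up by picture only after the first and last strokes.
- **Bystanders:** the bottle, tape roll, timer and the yellow and orange look-alikes appear at the same places as at the start. The robot is back at its start pose, touching nothing.
- **Checks that disagreed:** the circle fits for the two empty large cups were 1 to 3 mm off when I checked them by eye, so I corrected for that. One early fit of a large cup in its tray scored low because of shadow, but the last fit of that cup was clear. No check failed.

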